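# Find the rocking corner of the levelling plate and shim it

## Robot

A 6-joint arm with a two-finger parallel gripper is mounted at the origin on a cart in front of the work surface, level with it; the furniture and walls round the work are solid. World frame = base frame: x ahead of the robot, y to its left, z up, the work surface at z = 0. Lengths are in m, angles in rad, forces in N, time in s.
With the tool pointing down it reaches from about 0.25 to 0.775 m from the base axis. Payload 4 kg.
Tool frame: the origin (TCP) lies at the very end of the fingers, on their centre line; the grasp point (between the pads) lies 19 mm behind it; z points along the fingers, y is the direction in which the jaws open and shut (so a half turn about z gives the same grasp; the last joint's range is limited). The gripper opens to 85 mm and grips with 20 to 120 N. Pads are 22 mm wide; open, the fingers measure 114 mm over their backs; the gripper's body (76 mm by 85 mm) begins 54 mm behind the grasp point. The pads swing forward as they close: fully open they stand 13 mm farther back than shut.
Start: joints at [-1.413, 0.087, 1.371, -0, 1.684, -0.103], TCP at [0.142, -0.531, 0.231] pointing down, gripper open.
Joint ranges: [-3.1, 3.1], [-0.76, 2.03], [0.27, 2.55], [-1.08, 4.22], [0.17, 2.65], [-2.57, 2.57]. Speed limits (rad/s): [2.79, 2.79, 3.14, 3.14, 3.14, 3.14].

## Interface

Orientations are given as a rotation vector (axis times angle).
In Python, from bench import robot gives the robot as it stands.
- The arm moves only by the tool servo_tool, never from a script. Its arguments are lists of equal length, an entry for each row: "travel": the shift along the tool's x, y, z in cm, a list of three; "rot": the turn, a rotation vector about the tool's x, y, z in degrees, a list of three. A call has 1 to 10 rows; each row shifts and turns the commanded pose from where the row before left it, along the tool's axes as they then stand; what a row does not reach is not made up. A row lasts 1/12 s, in which the tool goes at most 41.7 mm and 7.16 degrees, less where a joint would pass 70% of its speed; a pose out of reach is approached as far as the arm can. A call with a gripper value outside its range is refused whole. "fingers" is the finger opening in cm, from 0 to 8.54, set as the call begins (left out, the last holds). The fingers move at their own pace and stop on an object; "squeeze" is the grip in N (left out, the last holds). Time passes only in rows, so rows that do not move let the fingers close. It gives the time, the measured TCP pose, the force and the opening at its end, in the units of the state.
- robot.get_state(): the state, without advancing time (a new reading comes with each control period).
- robot.read_camera(name): name is "scene" or "side" or "wrist"; returns the picture (400x640x3 uint8, red, green, blue); there is no depth.
- robot.calibration(name): a dict with "vfov" (degrees; the focal length in pixels is half the picture's height over the tangent of half this angle, whatever the lens; pixels are square), "cx", "cy" (the principal point, pixels), "origin" and "attitude" of the camera in the world. Camera axes: x right, y up, looking along -z (the intrinsics and any distortion apply to the point x, -y, -z); pixel columns grow to the right and rows downward; lengths in m; the calibration is good to about 2 mm. The wrist camera is an equidistant fisheye: a pixel r from the principal point sees the ray r / f radians off the axis. A picture is of the moment at which its call begins: read the wrist's pose just before it. calibration takes no time and is no camera call; for the wrist camera it gives the pose at the moment of the call.
- robot.finish_job(): hands the job in, once; it reports no verdict.
The state is a dict: "clock": time; "joint_positions": joint angles; "qvel": joint speeds; "tau": joint torques, N m; "ee_pos": TCP position; "tcp_rot": TCP orientation; "force": force on the tool from outside, world axes, zero at the start; "wrist_torque": the same for the moment, N m; "grip_width": finger opening in m.
Only numpy, scipy, OpenCV 4.12 (cv2) and the standard library are available. Lean on these libraries where they do the work, as an engineer would, in place of code of your own. Each camera call takes 0.05 s, during which the arm holds its last target.

## Task

One corner of the aluminium levelling plate rocks: it gives when it is pressed, while the other three are firm. Press down on the plate's corners until you have found and pressed the one that gives, then press the shim tab at that corner fully flat and leave the other three tabs raised, so that the plate lies level. Only press with the fingers: do not grip or lift anything, and leave the vial, the bottle and the small box beside the plate where they are.

Things in the scene. Friction and masses are not known exactly. Their poses are not given: they have to be found in the camera images.
- bed: fixed dark steel bed, 216 mm (its x, away from the robot) by 136 mm (its y), lying on the bench, that carries the plate and the four shims; origin at the centre of its underside, z up. It stands anywhere within some 15 cm and is turned by up to 0.3 rad.
- microscope: fixed binocular microscope, 350 mm tall, standing at the left beyond the bed, its eyepieces leaning out towards the robot; nothing to do with it, but an arm that swings in from the left must pass on the robot's side of it
- plate: bare aluminium plate, 108 (x) x 120 (y) x 8 mm, 0.65 to 0.95 kg, lying loose and level on four hidden pins between fences that stop it from sliding; axes as the bed's, origin at the centre of its underside, 44 mm above the bench when level. Three corners are firm; one gives at about 1.5 N, sinks just over 4 mm in all by about 3 N and springs back (the opposite corner rises as much).
- corner_a (a point): the near left corner of the plate: centre of the 16 mm ring mark on the plate's top, right over the pin, 52 mm above the bench when level; press here, downward. It moves with the plate.
- corner_b (a point): the near right corner of the plate: centre of the 16 mm ring mark on the plate's top, right over the pin, 52 mm above the bench when level; press here, downward. It moves with the plate.
- corner_c (a point): the far left corner of the plate: centre of the 16 mm ring mark on the plate's top, right over the pin, 52 mm above the bench when level; press here, downward. It moves with the plate.
- corner_d (a point): the far right corner of the plate: centre of the 16 mm ring mark on the plate's top, right over the pin, 52 mm above the bench when level; press here, downward. It moves with the plate.
- tab_a (a point): where to press the shim tab of the near left corner: middle of the top face of the tab's ribbed 20 x 24 mm end. The tab is a 5 mm steel leaf that stands out from under the plate, towards the robot (the bed's -x), on an axle across the bed 18 mm above the bench; this point lies about 39 mm from the axle, about 95 mm from the bed's centre along its x and 48 mm along its y, 34 mm above the bench while raised and 20.5 mm when flat. It moves with the tab.
- tab_b (a point): where to press the shim tab of the near right corner: middle of the top face of the tab's ribbed 20 x 24 mm end. The tab is a 5 mm steel leaf that stands out from under the plate, towards the robot (the bed's -x), on an axle across the bed 18 mm above the bench; this point lies about 39 mm from the axle, about 95 mm from the bed's centre along its x and 48 mm along its y, 34 mm above the bench while raised and 20.5 mm when flat. It moves with the tab.
- tab_c (a point): where to press the shim tab of the far left corner: middle of the top face of the tab's ribbed 20 x 24 mm end. The tab is a 5 mm steel leaf that stands out from under the plate, away from the robot (the bed's +x), on an axle across the bed 18 mm above the bench; this point lies about 39 mm from the axle, about 95 mm from the bed's centre along its x and 48 mm along its y, 34 mm above the bench while raised and 20.5 mm when flat. It moves with the tab.
- tab_d (a point): where to press the shim tab of the far right corner: middle of the top face of the tab's ribbed 20 x 24 mm end. The tab is a 5 mm steel leaf that stands out from under the plate, away from the robot (the bed's +x), on an axle across the bed 18 mm above the bench; this point lies about 39 mm from the axle, about 95 mm from the bed's centre along its x and 48 mm along its y, 34 mm above the bench while raised and 20.5 mm when flat. It moves with the tab.
- shim_a (a joint): angle of the near left corner's shim tab: 0 raised (as all four start), 0.36 rad flat (level, at its stop). A stiff hinge: about 8 to 11 N down on the ribbed end turns it, and it stays where it is left. Pressing it flat lifts the pin under that corner by 4.7 mm: that takes up the play of the rocking corner, but would raise a firm corner and spoil the level.
- shim_b (a joint): angle of the near right corner's shim tab: 0 raised (as all four start), 0.36 rad flat (level, at its stop). A stiff hinge: about 8 to 11 N down on the ribbed end turns it, and it stays where it is left. Pressing it flat lifts the pin under that corner by 4.7 mm: that takes up the play of the rocking corner, but would raise a firm corner and spoil the level.
- shim_c (a joint): angle of the far left corner's shim tab: 0 raised (as all four start), 0.36 rad flat (level, at its stop). A stiff hinge: about 8 to 11 N down on the ribbed end turns it, and it stays where it is left. Pressing it flat lifts the pin under that corner by 4.7 mm: that takes up the play of the rocking corner, but would raise a firm corner and spoil the level.
- shim_d (a joint): angle of the far right corner's shim tab: 0 raised (as all four start), 0.36 rad flat (level, at its stop). A stiff hinge: about 8 to 11 N down on the ribbed end turns it, and it stays where it is left. Pressing it flat lifts the pin under that corner by 4.7 mm: that takes up the play of the rocking corner, but would raise a firm corner and spoil the level.
- vial_0: bystander: sample vial with blue cap, 24 mm wide, 50 mm tall, standing left of the bed; origin under its centre
- oil_bottle: bystander: small white bottle with red cap, 26 mm wide, 50 mm tall, standing right of the bed; origin under its centre
- cover_slips: bystander: small blue and white box, 31 x 31 x 14 mm, lying left of the bed; origin under its centre
Things that resemble listed ones, but are neither listed nor needed, are in the scene too. There is more than one size of the plate; the job needs the larger.

How it is judged:
On the way, in this order (a step that is already met when the one before it is completed fails the run):
1. with all four tabs still raised, the rocking corner is pressed by the fingers so that it sinks by about 2 mm (2.2 mm below its height when level) or more (value of joint each of shim_a, shim_b, shim_c, shim_d below 0.06 rad and contact force between the fingers and plate above 1 N and height (world z) of any of corner_a, corner_b, corner_c, corner_d below 0.0498 m), for 0.1 s.
2. exactly one tab is pressed flat (((value of joint shim_a above 0.3 rad and value of joint each of shim_b, shim_c, shim_d below 0.06 rad) or (value of joint shim_b above 0.3 rad and value of joint each of shim_a, shim_c, shim_d below 0.06 rad) or (value of joint shim_c above 0.3 rad and value of joint each of shim_a, shim_b, shim_d below 0.06 rad) or (value of joint shim_d above 0.3 rad and value of joint each of shim_a, shim_b, shim_c below 0.06 rad))), for 0.2 s.
At the end, for the whole second after the job is handed in: Exactly one shim tab is flat (joint over 0.30 rad) and the other three are raised (under 0.06 rad); the plate is level within 0.012 rad and at rest, each of its corners within 2.2 mm of its height when level (only the rocking corner's shim leaves it so) (((value of joint shim_a above 0.3 rad and value of joint each of shim_b, shim_c, shim_d below 0.06 rad) or (value of joint shim_b above 0.3 rad and value of joint each of shim_a, shim_c, shim_d below 0.06 rad) or (value of joint shim_c above 0.3 rad and value of joint each of shim_a, shim_b, shim_d below 0.06 rad) or (value of joint shim_d above 0.3 rad and value of joint each of shim_a, shim_b, shim_c below 0.06 rad)) and angle between plate's own z axis and vertical below 0.012 rad and linear speed of plate below 0.01 m/s and height (world z) of corner_a between 0.0498 and 0.0542 m and height (world z) of corner_b between 0.0498 and 0.0542 m and height (world z) of corner_c between 0.0498 and 0.0542 m and height (world z) of corner_d between 0.0498 and 0.0542 m); the robot touches nothing.
It fails at once if a firm corner is jacked up by its shim (tab over 0.2 rad and its corner over 3 mm above level) ((value of joint shim_a above 0.2 rad and height (world z) of corner_a above 0.055 m) or (value of joint shim_b above 0.2 rad and height (world z) of corner_b above 0.055 m) or (value of joint shim_c above 0.2 rad and height (world z) of corner_c above 0.055 m) or (value of joint shim_d above 0.2 rad and height (world z) of corner_d above 0.055 m)).
It fails at once if a second tab is pressed down (two tabs over 0.12 rad) (value of joint each of shim_a, shim_b above 0.12 rad or value of joint each of shim_a, shim_c above 0.12 rad or value of joint each of shim_a, shim_d above 0.12 rad or value of joint each of shim_b, shim_c above 0.12 rad or value of joint each of shim_b, shim_d above 0.12 rad or value of joint each of shim_c, shim_d above 0.12 rad).
It fails at once if the plate is lifted (more than 8 mm) or leaves its place (more than 15 mm) (height (world z) of plate above 0.052 m or distance of plate from where it was at the start of the episode above 0.015 m).
It fails at once if the vial, the bottle or the small box is moved more than 15 mm or tipped (distance of any of vial_0, oil_bottle, cover_slips from where it was at the start of the episode above 0.015 m or angle between any of vial_0, oil_bottle's own z axis and vertical above 0.3 rad).
It also fails if it takes over 51 s, if anything falls off the work surface, if the arm or the gripper's body presses on something with over 40 N, if the wrist force passes 120 N, or if a joint passes its speed limit or range.

## Working session

There is one attempt and no reset: what is moved stays moved. The work goes in short steps, Python scripts to look and compute and a tool call to move; the robot and the scene stay as the last step left them, time stands still between calls to the robot, and variables do not carry over. Pictures are saved under pics/ and viewed, and the job is handed in when it is done.

Besides the shell and the picture viewer there is one more tool, called after ">>>" by a JSON object that holds its "api" and its "payload". servo_tool: Moves the arm, as the interface text tells. Its arguments: {"type":"object","properties":{"travel":{"type":"array"},"rot":{"type":"array"},"fingers":{"type":"number"},"squeeze":{"type":"number"}},"required":["travel","rot"]}

```bash
mkdir -p pics; ls
python3 - <<'E'
from bench import robot
import cv2
print(robot.get_state())
for n in ["scene","side","wrist"]:
    c=robot.calibration(n);print(n,c)
    cv2.imwrite(f"pics/{n}0.png",robot.read_camera(n)[:,:,::-1])
E
```

```text
pics
{'clock': 0.0, 'joint_positions': array([-1.41308586e+00,  8.79806020e-02,  1.37225745e+00,  1.40875676e-05,
        1.68358023e+00, -1.03049638e-01]), 'qvel': array([-0.0018357 ,  0.00069049,  0.00038878,  0.00014923, -0.00147122,
        0.00077649]), 'tau': array([ 1.52099660e-04, -3.51860976e+01, -3.13271463e+01, -7.32722197e-05,
        1.07232516e-02,  1.86301065e-05]), 'ee_pos': array([ 0.14174789, -0.53091494,  0.2301235 ]), 'tcp_rot': array([-3.11272195e+00, -4.08154688e-01,  7.35005115e-05]), 'force': array([ 0.07986565, -0.54671616,  0.31142546]), 'wrist_torque': array([-0.02546541,  0.03912163, -0.00328276]), 'grip_width': 0.0855084825944598}
scene {'vfov': 49.06864888875323, 'cx': 319.63215230416967, 'cy': 203.47613668523672, 'origin': array([0.0517934 , 0.65560046, 0.44516577]), 'attitude': array([ 0.45566527, -1.39805526, -2.13331698])}
side {'vfov': 46.61509179243406, 'cx': 312.37790900901035, 'cy': 194.640190950394, 'origin': array([0.20652134, 0.57839651, 0.49314685]), 'attitude': array([ 0.34864236, -1.32393554, -2.34094808])}
wrist {'vfov': 65.70646984690485, 'cx': 324.93665795844726, 'cy': 196.11068473859763, 'origin': array([ 0.20591398, -0.51434133,  0.37238358]), 'attitude': array([-0.22523603,  0.17598523, -1.30086848])}
```

View pics/scene0.png

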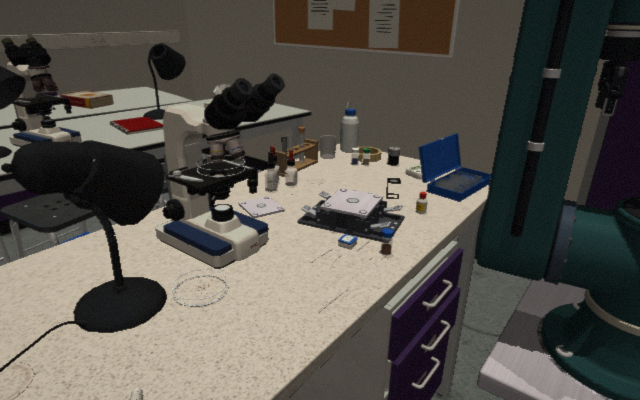

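View pics/side0.png

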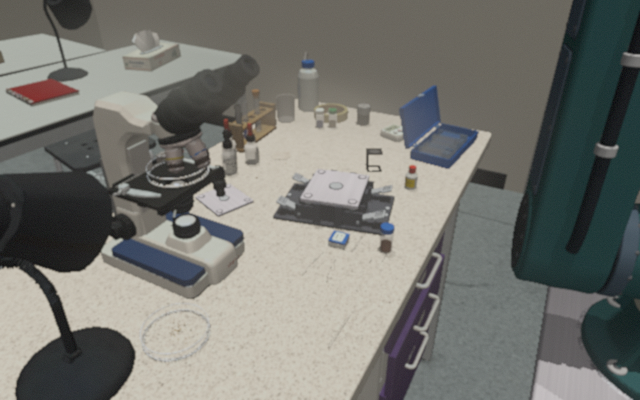

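View pics/wrist0.png

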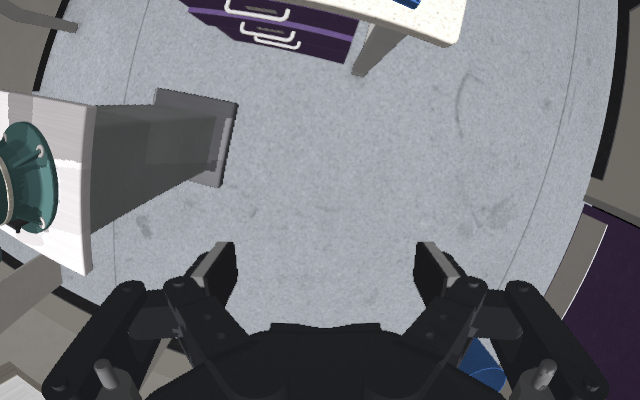

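The plate on the dark bed, at (337,188) in side and (352,203) in scene, is the one meant. The loose plate at (225,200) in side lies flat on the bench. The vial is at (387,237), the box at (339,239) and the bottle at (411,178). Next I get rough positions.

```bash
cat > h.py <<'E'
import numpy as np, cv2
from scipy.spatial.transform import Rotation as R
from bench import robot
def ray(cal,name,u,v):
    f=200/np.tan(np.radians(cal["vfov"]/2))
    x=(u-cal["cx"]);y=(v-cal["cy"])
    if name=="wrist":
        r=np.hypot(x,y);t=r/f
        d=np.array([np.sin(t)*x/max(r,1e-9),-np.sin(t)*y/max(r,1e-9),-np.cos(t)])
    else: d=np.array([x/f,-y/f,-1])
    return R.from_rotvec(cal["attitude"]).apply(d)
def onplane(cal,name,u,v,z):
    d=ray(cal,name,u,v);o=cal["origin"];return o+d*(z-o[2])/d[2]
def proj(cal,name,p):
    f=200/np.tan(np.radians(cal["vfov"]/2))
    d=R.from_rotvec(cal["attitude"]).inv().apply(np.array(p)-cal["origin"])
    x,y,z=d[0],-d[1],-d[2]
    if name=="wrist":
        r=np.hypot(x,y);t=np.arctan2(r,z);return cal["cx"]+f*t*x/r,cal["cy"]+f*t*y/r
    return cal["cx"]+f*x/z,cal["cy"]+f*y/z
def grab(n):
    c=robot.calibration(n);return c,robot.read_camera(n)[:,:,::-1].copy()
E
python3 - <<'E'
from h import *
c=robot.calibration("side");s=robot.calibration("scene")
for n,cc,u,v,z in [("side",c,337,188,.052),("scene",s,352,203,.052),("side",c,387,248,0),("side",c,339,241,.01),("side",c,411,187,0),("side",c,225,200,.0),("side",c,385,252,0),("side",c,276,217,.0),("side",c,393,229,0),("side",c,240,60,.25)]:
    print(n,u,v,onplane(cc,n,u,v,z).round(3))
st=robot.get_state();print(R.from_rotvec(st["tcp_rot"]).as_matrix().round(3))
a=R.from_rotvec(robot.calibration("wrist")["attitude"]).as_matrix();print(a.round(3))
img=cv2.imread("pics/side0.png")[130:270,200:440];cv2.imwrite("pics/sidecrop.png",cv2.resize(img,(800,467),interpolation=cv2.INTER_CUBIC))
E
```

```text
side 337 188 [ 0.534 -0.11   0.052]
scene 352 203 [ 0.534 -0.104  0.052]
side 387 248 [ 0.405 -0.045  0.   ]
side 339 241 [ 0.481 -0.012  0.01 ]
side 411 187 [ 0.436 -0.268  0.   ]
side 225 200 [ 0.752 -0.041  0.   ]
side 385 252 [ 0.404 -0.033  0.   ]
side 276 217 [ 0.627 -0.037  0.   ]
side 393 229 [ 0.415 -0.104 -0.   ]
side 240 60 [ 0.781 -0.168  0.25 ]
[[ 0.966  0.258 -0.   ]
 [ 0.258 -0.966  0.002]
 [ 0.    -0.002 -1.   ]]
[[ 0.258  0.932  0.254]
 [-0.966  0.25   0.066]
 [-0.002 -0.263  0.965]]
```

View pics/sidecrop.png

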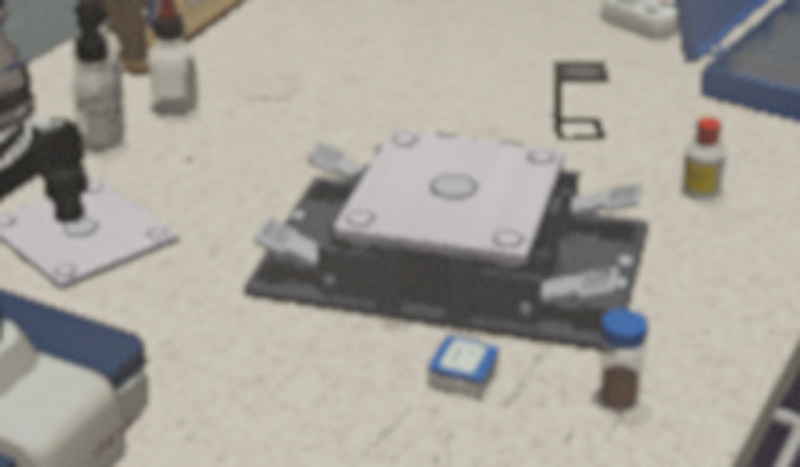

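>>> {"api": "servo_tool", "payload": {"travel": [[2.0,-1.5,-2.0],[2.5,-2.0,-2.0],[3.0,-2.3,-1.0],[3.0,-2.4,0],[3.0,-2.4,0],[3.0,-2.4,0],[3.0,-2.4,0],[3.0,-2.4,0],[3.0,-2.4,0],[3.0,-2.4,0]], "rot": [[0,0,0],[0,0,0],[0,0,0],[0,0,0],[0,0,0],[0,0,0],[0,0,0],[0,0,0],[0,0,0],[0,0,0]], "fingers": 0}}

```text
clock: 0.98
ee_pos: [0.3595, -0.2378, 0.2812]
tcp_rot: [3.115, 0.408, 0.0]
force: [0.5, -0.4, 0.4]
grip_width: 0.0001
```

>>> {"api": "servo_tool", "payload": {"travel": [[3.0,-2.4,0],[3.0,-2.4,0],[3.0,-2.4,0],[3.0,-2.4,0],[1.1,-0.3,0],[0,0,0],[0,0,0]], "rot": [[0,0,0],[0,0,0],[0,0,0],[0,0,0],[0,0,0],[0,0,0],[0,0,0]]}}

```text
clock: 1.57
ee_pos: [0.4598, -0.1102, 0.2808]
tcp_rot: [3.114, 0.41, -0.003]
force: [1.0, -0.8, 0.2]
grip_width: -0.0004
```

Run:
```python
from h import *
c,i=grab("wrist");cv2.imwrite("pics/w1.png",i);np.save("w1cal.npy",c,allow_pickle=True);print(c["origin"],robot.get_state()["ee_pos"])
```

```text
[ 0.52412621 -0.09318054  0.42277954] [ 0.4594171  -0.11087936  0.28094268]
```

View pics/w1.png

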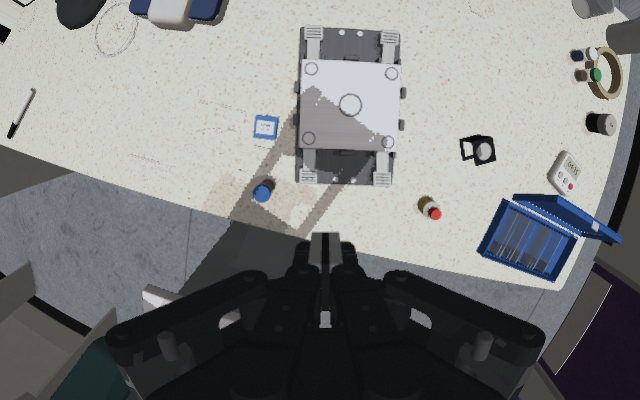

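The wrist picture shows the plate on the bed with rings near (311,69), (391,73), (308,138) and (388,142). The fingertip is near (325,240). The vial (262,192), box (265,126) and bottle (430,208) are clear of the bed. I'll enlarge it.

Run:
```python
from h import *
i=cv2.imread("pics/w1.png")[15:200,285:415]
cv2.imwrite("pics/w1c.png",cv2.resize(i,None,fx=3.2,fy=3.2,interpolation=cv2.INTER_CUBIC))
c=np.load("w1cal.npy",allow_pickle=True).item()
P={}
for n,u,v in [("c",311,69),("d",391,73),("a",308,138),("b",388,142),("ctr",349.5,104)]:
    P[n]=onplane(c,"wrist",u,v,.052)[:2];print(n,P[n].round(4))
m=(P["a"]+P["b"]+P["c"]+P["d"])/4;print("mean",m)
f=(P["c"]+P["d"]-P["a"]-P["b"])/2;l=(P["a"]+P["c"]-P["b"]-P["d"])/2
print(f,np.linalg.norm(f),np.degrees(np.arctan2(f[1],f[0])),l,np.linalg.norm(l),np.degrees(np.arctan2(-l[0],l[1])))
for n,u,v in [("tc",313,35),("td",389,39),("ta",307,172),("tb",382,177)]:
    print(n,onplane(c,"wrist",u,v,.034)[:2].round(4))
for n,u,v,z in [("vial",262,192,.05),("box",265,126,.014),("bottle",434,213,.05),("tip",325,240,.28)]:
    print(n,onplane(c,"wrist",u,v,z).round(3))
```

```text
c [ 0.5713 -0.0634]
d [ 0.5934 -0.1561]
a [ 0.4901 -0.0813]
b [ 0.5113 -0.1757]
ctr [ 0.5424 -0.1183]
mean [ 0.54152892 -0.11913489]
[0.08162235 0.0187192 ] 0.08374136296628239 12.916796294758408 [-0.02166183  0.09355213] 0.09602727103052153 13.036986245941366
tc [ 0.6171 -0.0528]
td [ 0.6394 -0.1454]
ta [ 0.4459 -0.0904]
tb [ 0.465  -0.1856]
vial [ 0.41  -0.042  0.05 ]
box [ 0.488 -0.02   0.014]
bottle [ 0.44  -0.265  0.05 ]
tip [ 0.464 -0.109  0.28 ]
```

View pics/w1c.png

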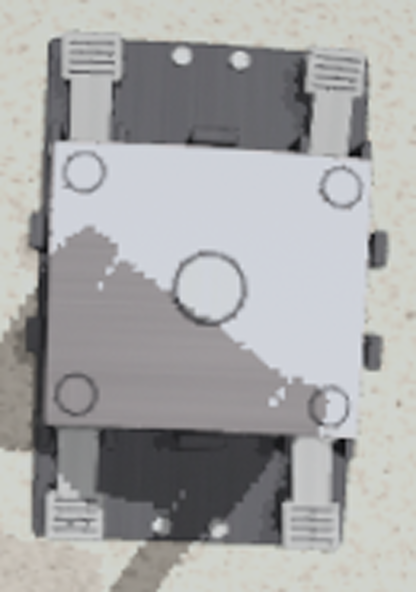

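Bed yaw is about 13°, the plate centre is at (0.5415, -0.119), and the ring spacing of 84 × 96 mm fits the larger plate. I go over corner a first.

```bash
cat >> h.py <<'E'
C=np.array([.5415,-.119]);th=np.radians(13)
def bed(x,y): return C+np.array([np.cos(th)*x-np.sin(th)*y,np.sin(th)*x+np.cos(th)*y])
PT={"a":bed(-.042,.048),"b":bed(-.042,-.048),"c":bed(.042,.048),"d":bed(.042,-.048)}
PT.update({"ta":bed(-.095,.048),"tb":bed(-.095,-.048),"tc":bed(.095,.048),"td":bed(.095,-.048)})
def go(n,z):
    s=robot.get_state();r=R.from_rotvec(s["tcp_rot"])
    print(s["clock"],s["ee_pos"].round(4),"F",s["force"].round(2),n,PT[n].round(4),"tool cm",(100*r.inv().apply(np.r_[PT[n],z]-s["ee_pos"])).round(2))
    print("between corners (tool cm):",{k:(100*r.inv().apply(np.r_[PT[k]-PT[n],0])).round(2).tolist() for k in PT})
E
python3 -c "
from h import *
go('a',.06)"
```

```text
1.6167 [ 0.4594 -0.1109  0.2809] F [ 0.02 -0.23  0.48] a [ 0.4898 -0.0817] tool cm [ 3.72 -2.05 22.09]
between corners (tool cm): {'a': [0.0, 0.0, 0.0], 'b': [-0.32, 9.59, 0.0], 'c': [8.4, 0.28, -0.01], 'd': [8.08, 9.87, -0.01], 'ta': [-5.3, -0.18, 0.01], 'tb': [-5.62, 9.42, 0.01], 'tc': [13.69, 0.46, -0.02], 'td': [13.37, 10.05, -0.02]}
```

>>> {"api": "servo_tool", "payload": {"travel": [[1.9,-1.0,1.5],[1.8,-1.0,2.5],[0,0,3.0],[0,0,3.5],[0,0,3.5],[0,0,3.0],[0,0,2.5],[0,0,1.3],[0,0,0.5],[0,0,0]], "rot": [[0,0,0],[0,0,0],[0,0,0],[0,0,0],[0,0,0],[0,0,0],[0,0,0],[0,0,0],[0,0,0],[0,0,0]]}}

```text
clock: 2.45
ee_pos: [0.4889, -0.0825, 0.067]
tcp_rot: [-3.115, -0.404, 0.005]
force: [0.3, 0.1, 0.5]
grip_width: -0.0
```

Run:
```python
from h import *
go("a",.052)
c,i=grab("wrist");cv2.imwrite("pics/w2.png",i)
```

```text
2.45 [ 0.4889 -0.0825  0.067 ] F [0.27 0.09 0.47] a [ 0.4898 -0.0817] tool cm [ 0.11 -0.06  1.5 ]
between corners (tool cm): {'a': [0.0, 0.0, 0.0], 'b': [-0.3, 9.6, -0.01], 'c': [8.4, 0.26, -0.02], 'd': [8.1, 9.86, -0.04], 'ta': [-5.3, -0.17, 0.02], 'tb': [-5.6, 9.43, 0.0], 'tc': [13.69, 0.43, -0.04], 'td': [13.39, 10.02, -0.05]}
```

View pics/w2.png

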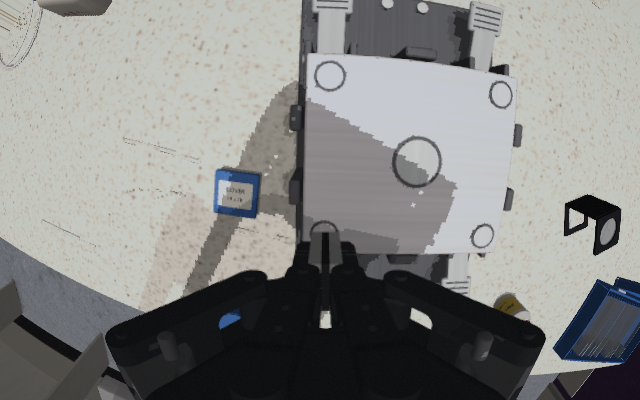

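The tip sits over ring a at (323,232). Now I press slowly.

>>> {"api": "servo_tool", "payload": {"travel": [[0.1,0,0.7],[0,0,0.5],[0,0,0.1],[0,0,0.1],[0,0,0.1],[0,0,0.1],[0,0,0.0]], "rot": [[0,0,0],[0,0,0],[0,0,0],[0,0,0],[0,0,0],[0,0,0],[0,0,0]]}}

```text
clock: 3.08
ee_pos: [0.4915, -0.0809, 0.0523]
tcp_rot: [3.115, 0.409, 0.0]
force: [0.4, -0.8, 0.9]
grip_width: 0.0002
```

>>> {"api": "servo_tool", "payload": {"travel": [[0,0,0.1],[0,0,0.1],[0,0,0.1],[0,0,0]], "rot": [[0,0,0],[0,0,0],[0,0,0],[0,0,0]]}}

```text
clock: 3.42
ee_pos: [0.4914, -0.0809, 0.0495]
tcp_rot: [-3.115, -0.409, 0.0]
force: [-1.0, 1.0, 3.4]
grip_width: -0.0002
```

>>> {"api": "servo_tool", "payload": {"travel": [[0,0,0.1],[0,0,0.05],[0,0,0],[0,0,0]], "rot": [[0,0,0],[0,0,0],[0,0,0],[0,0,0]]}}

```text
clock: 3.75
ee_pos: [0.4915, -0.081, 0.0479]
tcp_rot: [3.115, 0.409, -0.0]
force: [-2.5, 0.8, 4.0]
grip_width: 0.0002
```

Run:
```python
from h import *
go("a",.052)
c,i=grab("wrist");cv2.imwrite("pics/w3.png",i)
go("a",.052)
```

```text
3.75 [ 0.4915 -0.081   0.0479] F [-2.46  0.76  3.95] a [ 0.4898 -0.0817] tool cm [-0.18  0.02 -0.41]
between corners (tool cm): {'a': [0.0, 0.0, 0.0], 'b': [-0.33, 9.59, 0.0], 'c': [8.4, 0.28, -0.0], 'd': [8.07, 9.88, 0.0], 'ta': [-5.3, -0.18, 0.0], 'tb': [-5.62, 9.41, 0.0], 'tc': [13.69, 0.46, -0.0], 'td': [13.37, 10.06, 0.0]}
3.8 [ 0.4915 -0.081   0.0479] F [-1.6   0.52  3.33] a [ 0.4898 -0.0817] tool cm [-0.18  0.02 -0.41]
between corners (tool cm): {'a': [0.0, 0.0, 0.0], 'b': [-0.33, 9.59, 0.0], 'c': [8.4, 0.29, -0.0], 'd': [8.07, 9.88, 0.0], 'ta': [-5.3, -0.18, 0.0], 'tb': [-5.62, 9.41, 0.0], 'tc': [13.69, 0.46, -0.0], 'td': [13.37, 10.06, 0.0]}
```

View pics/w3.png

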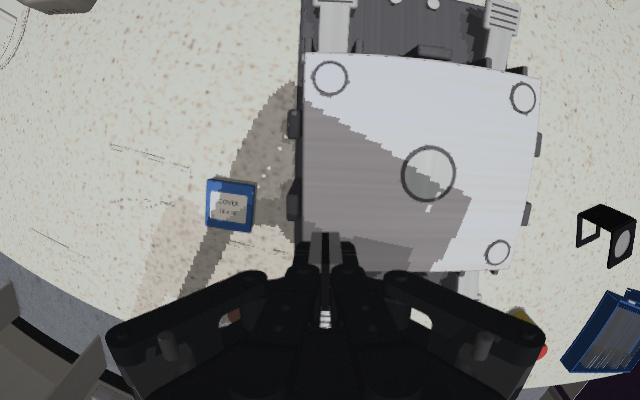

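>>> {"api": "servo_tool", "payload": {"travel": [[0,0,0.05],[0,0,0.05],[0,0,0.05],[0,0,0]], "rot": [[0,0,0],[0,0,0],[0,0,0],[0,0,0]]}}

```text
clock: 4.13
ee_pos: [0.4916, -0.0811, 0.0473]
tcp_rot: [3.115, 0.409, 0.0]
force: [-2.8, 1.0, 8.5]
grip_width: -0.0004
```

a looks like it gives: 3.4 to 4 N over some 2 mm, then a stiff stop at 0.0473. I check against corner b for reference.

>>> {"api": "servo_tool", "payload": {"travel": [[0,0,-1.0],[0,0,-1.5],[-0.2,3.2,-0.2],[-0.2,3.2,0],[-0.1,3.2,0],[0,0,1.2],[0,0,0.8],[0,0,0.2],[0,0,0.0],[0,0,0]], "rot": [[0,0,0],[0,0,0],[0,0,0],[0,0,0],[0,0,0],[0,0,0],[0,0,0],[0,0,0],[0,0,0],[0,0,0]]}}

```text
clock: 4.97
ee_pos: [0.5117, -0.1748, 0.0516]
tcp_rot: [3.114, 0.41, 0.001]
force: [0.7, -1.7, 2.6]
grip_width: -0.0
```

>>> {"api": "servo_tool", "payload": {"travel": [[0,0,0.05],[0,0,0.05],[0,0,0]], "rot": [[0,0,0],[0,0,0],[0,0,0]]}}

```text
clock: 5.22
ee_pos: [0.512, -0.1749, 0.0514]
tcp_rot: [3.113, 0.41, 0.003]
force: [0.4, -1.1, 5.2]
grip_width: -0.0002
```

b is firm: contact at 0.0515, with force rising at once. So corner a is the rocking one. I move over tab a and look.

>>> {"api": "servo_tool", "payload": {"travel": [[0,0,-1.5],[0,0,-2.5],[-1.7,-3.2,0],[-1.7,-3.3,0],[-1.6,-3.3,0],[0,0,0],[0,0,0]], "rot": [[0,0,0],[0,0,0],[0,0,0],[0,0,0],[0,0,0],[0,0,0],[0,0,0]]}}

```text
clock: 5.8
ee_pos: [0.4358, -0.0911, 0.0891]
tcp_rot: [-3.113, -0.413, 0.003]
force: [0.2, -0.4, -0.0]
grip_width: -0.0001
```

Run:
```python
from h import *
go("ta",.034)
c,i=grab("wrist");cv2.imwrite("pics/w4.png",i)
for n,z in [("ta",.034),("a",.052),("b",.052)]: print(n,proj(c,"wrist",np.r_[PT[n],z]))
```

```text
5.8 [ 0.4358 -0.0911  0.0891] F [ 0.21 -0.41 -0.03] ta [ 0.4381 -0.0936] tool cm [0.17 0.31 5.5 ]
between corners (tool cm): {'a': [5.3, 0.19, -0.01], 'b': [4.94, 9.79, -0.03], 'c': [13.69, 0.5, -0.03], 'd': [13.34, 10.1, -0.04], 'ta': [0.0, 0.0, 0.0], 'tb': [-0.35, 9.59, -0.02], 'tc': [18.99, 0.7, -0.04], 'td': [18.64, 10.29, -0.05]}
ta (np.float64(329.25598281551146), np.float64(211.78915433080263))
a (np.float64(333.3350612268199), np.float64(133.91395330616928))
b (np.float64(484.1398844296176), np.float64(145.08039306547767))
```

View pics/w4.png

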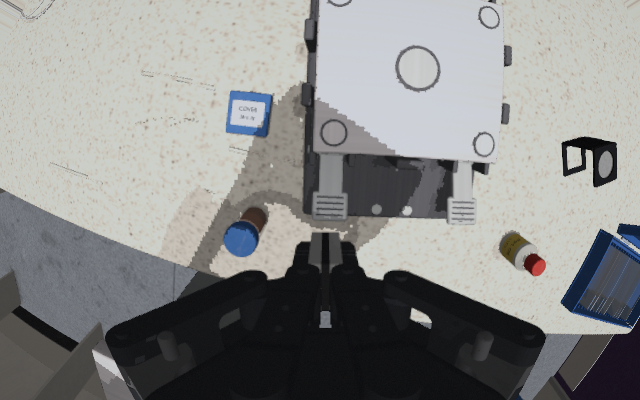

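The ribbed end of tab a is at (330,207), which agrees with the projected (329,212). The vial is at (240,235), about 5 cm to the left. I descend.

>>> {"api": "servo_tool", "payload": {"travel": [[0.3,0.3,1.0],[0,0,2.0],[0,0,1.5],[0,0,0.5],[0,0,0],[0,0,0]], "rot": [[0,0,0],[0,0,0],[0,0,0],[0,0,0],[0,0,0],[0,0,0]]}}

```text
clock: 6.35
ee_pos: [0.4421, -0.096, 0.0401]
tcp_rot: [-3.115, -0.407, 0.0]
force: [-0.1, 0.6, -0.1]
grip_width: 0.0006
```

Run:
```python
from h import *
go("ta",.0205)
for n in("wrist","side"):
  c,i=grab(n)
  if n=="side": i=cv2.resize(i[130:270,200:440],None,fx=3,fy=3)
  cv2.imwrite(f"pics/{n}5.png",i)
```

```text
6.35 [ 0.4421 -0.096   0.0401] F [-0.07  0.63 -0.1 ] ta [ 0.4381 -0.0936] tool cm [-0.32 -0.33  1.96]
between corners (tool cm): {'a': [5.3, 0.18, -0.0], 'b': [4.98, 9.77, -0.0], 'c': [13.69, 0.45, -0.0], 'd': [13.37, 10.05, -0.01], 'ta': [0.0, 0.0, 0.0], 'tb': [-0.32, 9.59, -0.0], 'tc': [18.99, 0.63, -0.01], 'td': [18.67, 10.23, -0.01]}
```

View pics/wrist5.png

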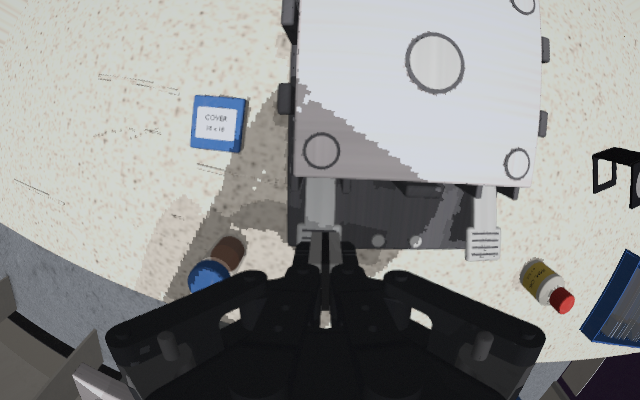

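View pics/side5.png

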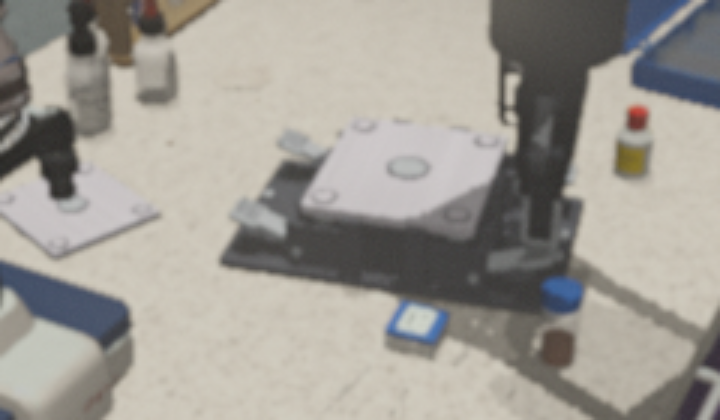

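The tip is about 3 mm right of the tab's middle (tab centre near column 319, tip at 325). I correct that and press.

>>> {"api": "servo_tool", "payload": {"travel": [[-0.2,-0.3,0.2],[0,0,0.3],[0,0,0.3],[0,0,0.3],[0,0,0.3],[0,0,0.2],[0,0,0.2],[0,0,0]], "rot": [[0,0,0],[0,0,0],[0,0,0],[0,0,0],[0,0,0],[0,0,0],[0,0,0],[0,0,0]]}}

```text
clock: 7.12
ee_pos: [0.4379, -0.0934, 0.0229]
tcp_rot: [3.114, 0.409, -0.003]
force: [-2.2, -0.4, 3.8]
grip_width: -0.0002
```

>>> {"api": "servo_tool", "payload": {"travel": [[0,0,0.1],[0,0,0.1],[0,0,0.1],[0,0,0.05],[0,0,0]], "rot": [[0,0,0],[0,0,0],[0,0,0],[0,0,0],[0,0,0]]}}

```text
clock: 7.53
ee_pos: [0.438, -0.0935, 0.0204]
tcp_rot: [3.114, 0.409, -0.003]
force: [-6.7, -0.2, 11.1]
grip_width: 0.0001
```

>>> {"api": "servo_tool", "payload": {"travel": [[0,0,0.1],[0,0,0.1],[0,0,0.05],[0,0,0]], "rot": [[0,0,0],[0,0,0],[0,0,0],[0,0,0]]}}

```text
clock: 7.87
ee_pos: [0.4381, -0.0936, 0.0201]
tcp_rot: [3.113, 0.409, -0.003]
force: [-11.8, 1.5, 24.5]
grip_width: -0.0
```

The stop is reached: 24 N and no more travel. I retract and check.

>>> {"api": "servo_tool", "payload": {"travel": [[0,0,-1.0],[0,0,-2.0],[0,0,-3.0],[0,0,-3.5],[0,0,-3.5],[0,0,-3.0],[0,0,-3.0],[0,0,-3.0],[0,0,0],[0,0,0]], "rot": [[0,0,0],[0,0,0],[0,0,0],[0,0,0],[0,0,0],[0,0,0],[0,0,0],[0,0,0],[0,0,0],[0,0,0]]}}

```text
clock: 8.7
ee_pos: [0.4399, -0.0933, 0.2388]
tcp_rot: [3.112, 0.408, 0.008]
force: [-0.7, 0.3, -0.1]
grip_width: 0.0001
```

Run:
```python
from h import *
go("ta",.0205)
for n in("wrist","side"):
  c,i=grab(n)
  if n=="side": i=cv2.resize(i[130:270,200:440],None,fx=3,fy=3)
  cv2.imwrite(f"pics/{n}6.png",i)
```

```text
8.7 [ 0.4399 -0.0933  0.2388] F [-0.72  0.3  -0.12] ta [ 0.4381 -0.0936] tool cm [-0.28 -0.09 21.83]
between corners (tool cm): {'a': [5.3, 0.18, 0.03], 'b': [4.97, 9.77, 0.06], 'c': [13.69, 0.47, 0.07], 'd': [13.37, 10.06, 0.1], 'ta': [0.0, 0.0, 0.0], 'tb': [-0.33, 9.59, 0.03], 'tc': [18.99, 0.65, 0.09], 'td': [18.66, 10.24, 0.12]}
```

View pics/wrist6.png

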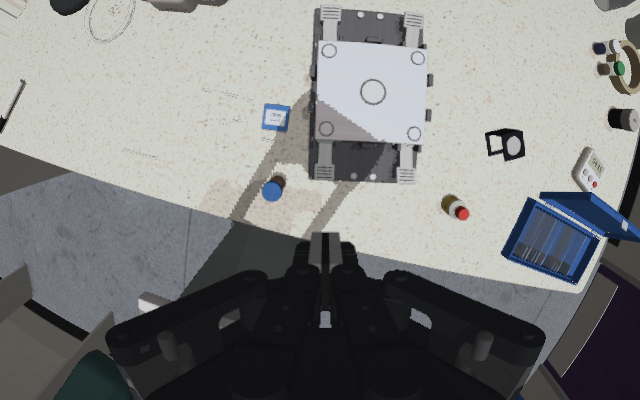

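View pics/side6.png

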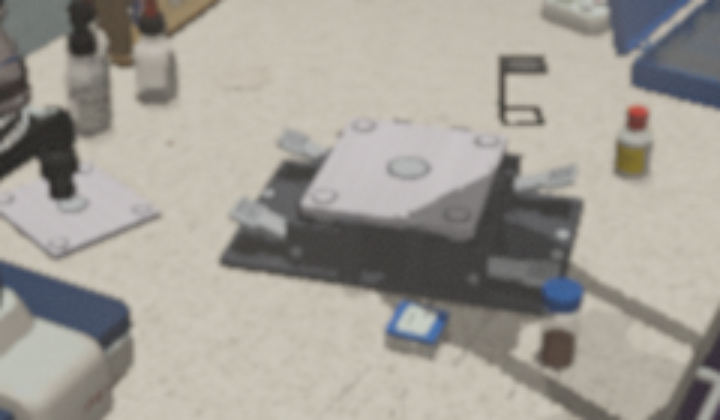

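In the side crop tab a, at (525,270), lies flat while the other three are still raised. The plate and the bystanders look unchanged. I hand the job in.

```bash
python3 -c "
from h import *
print(robot.finish_job())"
```

```text
the job is handed in; nothing more can be done
None
```

I found the rocking corner, the near left one (corner_a), pressed its shim tab (tab_a) down to its stop, and handed the job in. It took about 9 s on the robot's clock. The hand-in reports no verdict, so I don't know how it was judged.

- **Rocking corner:** corner_a sank about 4 mm, to a tool height of 47.3 mm. Force stayed at about 3–4 N and then rose to 8.5 N at the stop. For comparison, corner_b was firm: contact came at 51.5 mm and force rose at once. I did not press corner_c or corner_d.
- **Shim tab:** tab_a went down to a tool height of about 20 mm, where it stopped with 24 N on it.
- **Last look:** after backing the arm off to 24 cm, the wrist and side pictures show tab_a flat and the other three tabs raised. The plate, vial, bottle and box look to be where they were, and the arm touches nothing.
- **Not measured:** I judged the level of the plate by eye and did not press corner_a again after setting the shim. No check disagreed.

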